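# One capacitor per well, and one has fallen over

### The arm

A 7-joint arm with a two-finger parallel gripper is mounted at the origin on the work surface. World frame = base frame: x ahead of the robot, y to its left, z up, the work surface at z = 0. Lengths are in m, angles in degrees, forces in N, time in s.
With the tool pointing down it reaches from about 0.425 to 0.875 m from the base axis. Payload 8.4 kg.
Tool frame: the origin (TCP) lies midway between the tips of the shut fingers; the grasp point (between the pads) lies 19 mm behind it (ctrl.grasp_offset is the distance from the TCP to the grasp point, in m); z points along the fingers, y is the line along which they close (so a half turn about z gives the same grasp; the last joint's range is limited). The gripper opens to 87 mm and grips with 3 to 60 N. Pads are 19 mm wide; open, the fingers measure 117 mm over their backs; the gripper's body (75 mm by 190 mm) begins 51 mm behind the grasp point.
Start: joints at [58.43, 19.091, 2.286, 83.961, -0.768, 76.965, -3.352], TCP at [0.284, -0.585, 0.223] pointing down, gripper open.
Joint ranges: [-147.57, 147.57], [-21.85, 119.76], [-74.77, 79.35], [14.55, 137.4], [-85.83, 265.84], [4.83, 119.75], [-152.11, 152.11]. Speed limits (degrees/s): [127.2, 127.2, 159.86, 159.86, 180, 180, 180].

### API

Orientations are given as a 3x3 rotation matrix whose columns are the frame's x, y, z axes.
In Python, from station import status, viewer, order, ctrl gives the robot as it stands. The module is installed in compiled form; this text tells all that it offers.
- The arm moves only by the shell command python3 -m creep 'ROWS' [FORCE]. ROWS is JSON, a list that holds one entry, the list of rows, each a list of 7 numbers: the shift along the tool's x, y, z in m, then the turn, a rotation vector about the tool's x, y, z in rad, then the closure, from -1 (fully open) to 1 (shut). A call has 1 to 20 rows; each row shifts and turns the commanded pose from where the row before left it, along the tool's axes as they then stand; what a row does not reach is not made up. A row lasts 1/8 s, in which the tool goes at most 62.5 mm and 10.7 degrees, less where a joint would pass 70% of its speed; a pose out of reach is approached as far as the arm can. A call is refused whole if a number of a shift passes 0.0625 or a number of a turn 0.188, either way. A call with a gripper value outside its range is refused whole. The fingers move at their own pace and stop on an object; FORCE is the grip in N (left out, the last holds). Time passes only in rows, so rows that do not move let the fingers close. It gives the time, the measured TCP pose, the force, the opening and the grip force at its end, in the units of the state.
- status.read_state(): the state, without advancing time (a new reading comes with each control period).
- viewer.camera(name): name is "scene" or "top" or "wrist"; returns a dict with "img" (480x640x3 uint8, red, green, blue), "fx", "fy", "cx", "cy" (pixels), "distortion" ([k1, k2, p1, p2, k3] as OpenCV has them; the pictures are not rectified), "rvec" (rotation vector, rad) and "tvec" (3), from world to camera coordinates, as OpenCV has them. Camera axes: x right, y down, z forward; pixel columns grow to the right and rows downward; lengths in m; the calibration is good to about 2 mm. A picture is of the moment at which its call begins. There is no depth.
- order.hand_in(): hands the job in; it is judged then, once.
Trained networks look in a picture, given as the dict that the camera call returned (one of the last four; its "shot" number tells which), for a name from the list of things; names that differ only in an ending like _2 or _b are one class to them, and where a whole thing is asked for, a point or a joint stands for the part that bears it (a point fixed in the world has none). Each returns a list of dicts, best first, with "score" (0 to 1); they miss things now and then, are a little off and sometimes report something else, mostly with a low value. They report only what shows in the picture. A call takes as long as a camera call.
- viewer.recognise(picture, query): "rect" ([left, top, right, bottom] in pixels, round what is visible of it).
- viewer.outline_of(picture, query): "region" (480x640 bool, what is visible of it) and "rect" ([left, top, right, bottom] in pixels, round what is visible of it).
- viewer.place_of(picture, query): "centre" ([column, row] in pixels: a listed point, or the origin of a listed thing).
The state is a dict: "t": time; "qpos": joint angles; "qvel": joint speeds; "joint_efforts": joint torques, N m; "eef_pos": TCP position; "ee_rot": TCP orientation; "wrist_force": force on the tool from outside, world axes, zero at the start; "moment": the same for the moment, N m; "gripper_width": opening from 0.0 (shut) to 1.0 (fully open); "finger_force": force on a finger pad.
Only numpy, scipy, OpenCV 4.12 (cv2) and the standard library are available. Lean on these libraries where they do the work, as an engineer would, in place of code of your own. Each camera call takes 0.05 s, during which the arm holds its last target. There are 200 camera calls.

### The job

Put the two loose capacitors into the two empty wells of the carrier, one per well, terminals up. One of them has fallen over: first stand it up on the bench, terminals up, and let go of it, then take it again to load it. Do not drop them, and leave the loaded capacitors and the other things alone.

Things in the scene. Friction and masses are not known exactly. Their poses are not given: they have to be found in the camera images.
- cap_fallen: box capacitor: grey plastic case 24 (x) x 36 (y) x 60 mm (z), with two steel blade terminals (6 wide, 2 thick, 10 long, at y -10 and +10) on one end; 70 mm over all, 70 g. Origin: centre of the plain end (bottom); z points to the terminals. Loose, fallen over: lies on a broad face on the bench, so 24 mm high and 36 wide, origin 12 mm above the bench.
- cap_standing: box capacitor: grey plastic case 24 (x) x 36 (y) x 60 mm (z), with two steel blade terminals (6 wide, 2 thick, 10 long, at y -10 and +10) on one end; 70 mm over all, 70 g. Origin: centre of the plain end (bottom); z points to the terminals. This loose one stands on the bench, terminals up.
- loaded_a: box capacitor: grey plastic case 24 (x) x 36 (y) x 60 mm (z), with two steel blade terminals (6 wide, 2 thick, 10 long, at y -10 and +10) on one end; 70 mm over all, 70 g. Origin: centre of the plain end (bottom); z points to the terminals. This one already stands in one of the wells; leave it there.
- loaded_b: box capacitor: grey plastic case 24 (x) x 36 (y) x 60 mm (z), with two steel blade terminals (6 wide, 2 thick, 10 long, at y -10 and +10) on one end; 70 mm over all, 70 g. Origin: centre of the plain end (bottom); z points to the terminals. This one already stands in another of the wells; leave it there.
- carrier: fixed black plastic carrier with a row of four equal rectangular wells: foot plate 74 (x) x 204 (y) x 8 mm, wells along its y at a 48 mm pitch, each 32 (x) x 44 (y) mm inside, 24 deep; walls 4 mm thick, rims 32 mm above the bench. At the start two wells (which varies) hold a capacitor. Origin: centre of the underside; z up.
- well_0 (a point): centre of the floor of well 0 of the carrier, 8 mm above the bench and 24 mm below the rim (at y = -72 mm of the carrier); axes as the carrier's
- well_1 (a point): centre of the floor of well 1 of the carrier, 8 mm above the bench and 24 mm below the rim (at y = -24 mm of the carrier); axes as the carrier's
- well_2 (a point): centre of the floor of well 2 of the carrier, 8 mm above the bench and 24 mm below the rim (at y = 24 mm of the carrier); axes as the carrier's
- well_3 (a point): centre of the floor of well 3 of the carrier, 8 mm above the bench and 24 mm below the rim (at y = 72 mm of the carrier); axes as the carrier's
- parts_bin: bystander, leave it alone: open black plastic bin 130 x 100 x 60 mm; origin at the centre of its underside
- drive_bracket: bystander, leave it alone: black U-shaped drive bracket 160 x 108 x 26 mm; origin at the centre of its underside
- driver: bystander, leave it alone: screwdriver lying along its x, handle to -x

How it is judged:
By the outcome, as a careful person would: the job done as asked, in the order asked, and still so for the second after the job is handed in, with the robot touching nothing.
It also fails if it takes over 72 s, if anything falls off the work surface, if the arm or the gripper's body presses on something with over 40 N, if the wrist force passes 120 N, or if a joint passes its speed limit or range.

## Working session

There is one attempt and no reset: what is moved stays moved. The work goes in short steps, Python scripts to look and compute and a shell command to move; the robot and the scene stay as the last step left them, time stands still between calls to the robot, and variables do not carry over. Pictures are saved under pics/ and viewed, at most 10 in all, crops included, and the job is handed in when it is done.

```bash
mkdir -p pics; cat > h.py <<'E'
import numpy as np, cv2
from station import status, viewer, order, ctrl
def cam(n,save=None):
    p=viewer.camera(n)
    if save: cv2.imwrite('pics/'+save,p['img'][:,:,::-1])
    return p
def K(p): return np.array([[p['fx'],0,p['cx']],[0,p['fy'],p['cy']],[0,0,1]],float),np.array(p['distortion'],float)
def ray(p,uv,z):
    k,d=K(p); u=cv2.undistortPoints(np.array(uv,float).reshape(-1,1,2),k,d).reshape(-1,2)
    R=cv2.Rodrigues(np.array(p['rvec'],float))[0]; t=np.array(p['tvec'],float).reshape(3)
    c=-R.T@t; v=np.c_[u,np.ones(len(u))]@R
    return c+v*((z-c[2])/v[:,2])[:,None]
def proj(p,X):
    k,d=K(p); return cv2.projectPoints(np.array(X,float).reshape(-1,1,3),np.array(p['rvec'],float),np.array(p['tvec'],float),k,d)[0].reshape(-1,2)
E
python3 - <<'E'
from h import *
np.set_printoptions(precision=4,suppress=True)
s=status.read_state(); print(s['t'],s['eef_pos'],s['ee_rot'],s['gripper_width'],ctrl.grasp_offset)
for n in ['top','scene']:
    p=cam(n,n+'0.png'); k=K(p); print(n,'cam pos',-cv2.Rodrigues(np.array(p['rvec'],float))[0].T@np.array(p['tvec']).reshape(3))
    for q in ['cap_fallen','carrier','well_0','well_1','well_2','well_3','parts_bin','drive_bracket','driver']:
        r=viewer.place_of(p,q); print(q,[(np.round(x['centre'],1),round(x['score'],2),ray(p,[x['centre']],0.008 if 'well' in q else 0.0)[0,:2]) for x in r[:5]])
    for x in viewer.recognise(p,'cap_fallen'): print('rect',np.round(x['rect'],1),round(x['score'],2))
E
```

```text
0.0 [ 0.2835 -0.5844  0.2216] [[ 0.8997  0.4365 -0.0008]
 [ 0.4365 -0.8997  0.0014]
 [-0.0002 -0.0016 -1.    ]] 1.0001961668238775 0.0187
top cam pos [ 0.4822 -0.0223  1.3731]
cap_fallen [(array([447.4, 304.7]), 0.79, array([ 0.4656, -0.3216]))]
carrier []
well_0 [(array([309.8, 258.4]), 0.97, array([0.5706, 0.0062])), (array([332.7, 259.7]), 0.96, array([ 0.5683, -0.048 ])), (array([350.9, 259. ]), 0.78, array([ 0.5705, -0.0911])), (array([291.4, 253.8]), 0.59, array([0.5809, 0.0499])), (array([180. , 305.3]), 0.54, array([0.4554, 0.3102]))]
well_1 [(array([309.8, 258.4]), 0.97, array([0.5706, 0.0062])), (array([332.7, 259.7]), 0.96, array([ 0.5683, -0.048 ])), (array([350.9, 259. ]), 0.78, array([ 0.5705, -0.0911])), (array([291.4, 253.8]), 0.59, array([0.5809, 0.0499])), (array([180. , 305.3]), 0.54, array([0.4554, 0.3102]))]
well_2 [(array([309.8, 258.4]), 0.97, array([0.5706, 0.0062])), (array([332.7, 259.7]), 0.96, array([ 0.5683, -0.048 ])), (array([350.9, 259. ]), 0.78, array([ 0.5705, -0.0911])), (array([291.4, 253.8]), 0.59, array([0.5809, 0.0499])), (array([180. , 305.3]),
[... 1340 characters left out ...]
ray([347.6, 225.7]), 0.97, array([0.575 , 0.0473])), (array([298.1, 231.1]), 0.79, array([ 0.5728, -0.0505])), (array([273.8, 235.2]), 0.72, array([ 0.5752, -0.0985])), (array([325.8, 229.5]), 0.71, array([0.5773, 0.0036]))]
well_3 [(array([347.6, 225.7]), 0.97, array([0.575 , 0.0473])), (array([298.1, 231.1]), 0.79, array([ 0.5728, -0.0505])), (array([273.8, 235.2]), 0.72, array([ 0.5752, -0.0985])), (array([325.8, 229.5]), 0.71, array([0.5773, 0.0036]))]
parts_bin [(array([496. , 278.1]), 0.75, array([0.7299, 0.3045]))]
drive_bracket []
driver [(array([456.2, 164.7]), 0.71, array([0.4494, 0.3072])), (array([299. , 230.3]), 0.2, array([ 0.5659, -0.0479]))]
rect [159.2 185.5 191.  215.4] 0.9
```

View pics/top0.png

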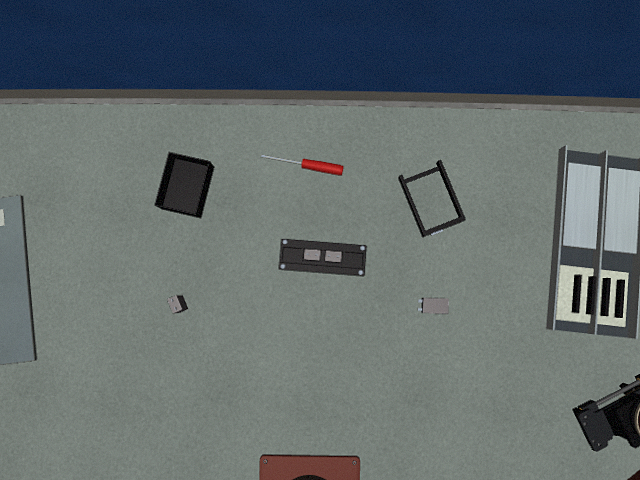

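View pics/scene0.png

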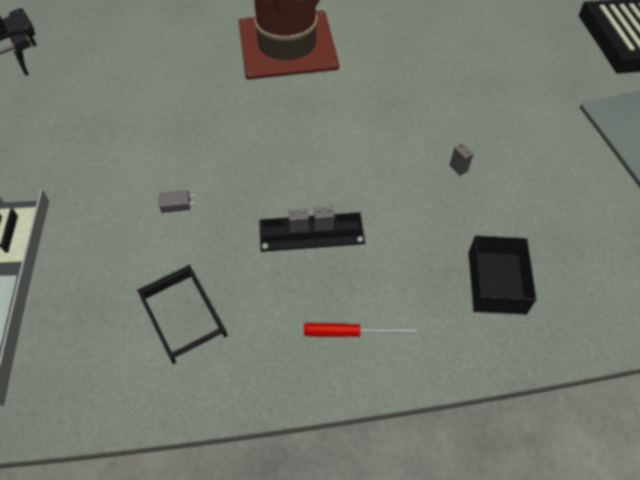

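The top view shows the fallen cap at about (435, 305) with its blades to the left (+y). The standing cap is at (177, 304), and the carrier at (323, 257) has its two middle wells full and its end wells empty. The scene view agrees. Next I move above the fallen cap.

```bash
python3 -m creep '[[[0.0365,-0.0233,0,0,0,0,-1],[0.0365,-0.0233,0,0,0,0,-1],[0.0365,-0.0233,0,0,0,0,-1],[0.0365,-0.0233,0,0,0,0,-1],[0.0365,-0.0233,0,0,0,0,-1],[0.0365,-0.0233,0,0,0,0,-1],[0.0365,-0.0233,0,0,0,0,-1],[0.0365,-0.0233,0,0,0,0,-1],[0,0,0,0,0,-0.186,-1],[0,0,0,0,0,-0.186,-1],[0,0,0,0,0,-0.186,-1],[0,0,0,0,0,-0.186,-1],[0,0,0,0,0,-0.186,-1],[0,0,0,0,0,-0.186,-1],[0,0,0,0,0,0,-1]]]' 30
python3 - <<'E'
from h import *
np.set_printoptions(precision=4,suppress=True)
s=status.read_state(); print(s['t'],s['qpos'],s['eef_pos'],s['ee_rot'])
p=cam('wrist','w1.png'); print('cam',-cv2.Rodrigues(np.array(p['rvec'],float))[0].T@np.array(p['tvec']).reshape(3))
for x in viewer.outline_of(p,'cap_fallen'):
    c=max(cv2.findContours(x['region'].astype('uint8'),0,1)[0],key=cv2.contourArea)[:,0,:]
    W=ray(p,c,0.024)[:,:2].astype('float32'); print(x['score'],x['rect'],cv2.minAreaRect(W))
p=cam('top')
for x in viewer.outline_of(p,'cap_fallen'):
    c=max(cv2.findContours(x['region'].astype('uint8'),0,1)[0],key=cv2.contourArea)[:,0,:]
    W=ray(p,c,0.024)[:,:2].astype('float32'); print(x['score'],x['rect'],cv2.minAreaRect(W))
E
```

```text
t: 2.98
eef_pos: [0.4651, -0.2897, 0.2226]
ee_rot: [[0.004, 1.0, 0.0], [1.0, -0.004, -0.0], [-0.0, 0.0, -1.0]]
wrist_force: [0.7, -0.2, 0.1]
gripper_width: 1.001
finger_force: 0.0
2.975 [ 40.7537   8.088  -14.8569  97.6457   2.1427  74.5375  25.2175] [ 0.4651 -0.2897  0.2226] [[ 0.0044  1.      0.0001]
 [ 1.     -0.0044 -0.    ]
 [-0.      0.0001 -1.    ]]
cam [ 0.4653 -0.2116  0.3845]
0.94 [304.7, 181.6, 338.3, 243.1] ((0.4646812379360199, -0.2816135883331299), (0.07013271749019623, 0.035322271287441254), 89.74124145507812)
0.62 [421.1, 295.9, 449.9, 314.3] ((0.463730126619339, -0.2827780842781067), (0.03477172553539276, 0.07036142796278), 0.5649148225784302)
```

View pics/w1.png

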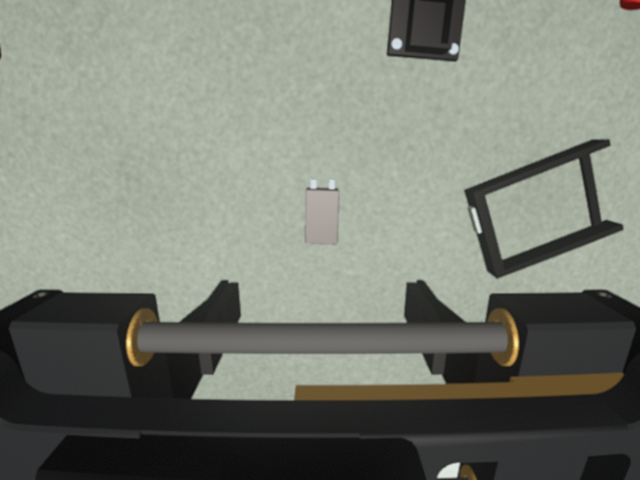

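The wrist view shows the fallen cap square to the gripper, body x 305–338, y 188–243, blades up at row 184 (+y). I will take it with the tool tilted 25° so that the standing-up turn ends at 65°.

```bash
python3 -m creep '[[[0,0,0,0,-0.1455,0,-1],[0,0,0,0,-0.1455,0,-1],[0,0,0,0,-0.1455,0,-1],[0.0193,0,0.0381,0,0,0,-1],[0.0193,0,0.0381,0,0,0,-1],[0.0193,0,0.0381,0,0,0,-1],[0.0193,0,0.0381,0,0,0,-1],[0,0,0,0,0,0,-1]]]'; python3 -c "
from h import *
print(status.read_state()['qpos'])"
```

```text
t: 4.18
eef_pos: [0.4629, -0.2833, 0.0492]
ee_rot: [[0.002, 1.0, -0.006], [0.907, -0.004, -0.421], [-0.421, -0.005, -0.907]]
wrist_force: [-0.5, -0.9, -0.2]
gripper_width: 1.0
finger_force: 0.0
[ 28.16962452  13.87928443 -19.9107395  118.37128639  38.59062568
  51.71591515 -16.54647721]
```

```bash
python3 -m creep '[[[0.0085,0.0008,0.0181,0,0,0,-1],[0.0085,0.0008,0.0181,0,0,0,-1],[0,0,0,0,0,0,-1],[0,0,0,0,0,0,1],[0,0,0,0,0,0,1],[0,0,0,0,0,0,1],[0,0,0,0,0,0,1],[0,0,0,0,0,0,1]]]' 30; python3 -c "
from h import *
print(status.read_state()['qpos']); cam('wrist','w2.png')"
```

```text
t: 5.18
eef_pos: [0.4667, -0.284, 0.0119]
ee_rot: [[0.003, 1.0, -0.001], [0.906, -0.003, -0.423], [-0.423, -0.0, -0.906]]
wrist_force: [-1.1, 0.6, -0.2]
gripper_width: 0.515
finger_force: 0.0
[ 27.08363552  17.62004178 -19.00350082 119.35953831  42.5239856
  48.36401437 -21.26922116]
```

```bash
python3 -m creep '[[[0.0014,-0.001,0.003,0,0,0,1],[0,0,0,0,0,0,1],[0,0,0,0,0,0,1],[0,0,0,0,0,0,1]]]' 30
```

```text
t: 5.72
eef_pos: [0.4666, -0.2841, 0.01]
ee_rot: [[0.003, 1.0, 0.0], [0.906, -0.003, -0.424], [-0.424, 0.001, -0.906]]
wrist_force: [-4.2, 4.6, 16.8]
gripper_width: 0.413
finger_force: 30.0
```

```bash
python3 -m creep '[[[-0.0055,0,-0.0118,0,0,0,1],[-0.0138,0,-0.0295,0,0,0,1],[-0.0138,0,-0.0295,0,0,0,1],[-0.0138,0,-0.0295,0,0,0,1],[-0.0138,0,-0.0295,0,0,0,1],[0,0,0,0,0.1745,0,1],[0,0,0,0,0.1745,0,1],[0,0,0,0,0.1745,0,1],[0,0,0,0,0.1745,0,1],[0,0,0,0,0.1745,0,1],[0,0,0,0,0,0,1]]]'; python3 -c "
from h import *
print(status.read_state()['qpos'])"
```

```text
t: 7.1
eef_pos: [0.4638, -0.2872, 0.1495]
ee_rot: [[0.009, 1.0, 0.001], [0.905, -0.009, 0.425], [0.425, -0.003, -0.905]]
wrist_force: [1.0, -0.1, -1.8]
gripper_width: 0.411
finger_force: 30.0
[ 51.31722164  23.32841452 -14.6574935   91.69515897 -14.30468312
  81.48264947  40.59546765]
```

```bash
python3 -m creep '[[[0,0,0,0,0.1745,0,1],[0,0,0,0,0.1745,0,1],[0,0,0,0,0.1745,0,1],[0,0,0,0,0.1745,0,1],[0,0,0,0,0,0,1],[0,0,0,0,0,0,1]]]'; python3 - <<'E'
from h import *
np.set_printoptions(precision=4,suppress=True)
s=status.read_state();print(s['qpos'],s['ee_rot'])
p=cam('scene'); i=p['img']; g=proj(p,[s['eef_pos']])[0].astype(int); print(g)
a=i[max(0,g[1]-120):g[1]+120,max(0,g[0]-140):g[0]+140]
q=cam('wrist')['img']
cv2.imwrite('pics/s3.png',np.hstack([cv2.resize(a,(400,400*a.shape[0]//a.shape[1]))[:300],cv2.resize(q,(400,300))[:cv2.resize(a,(400,400*a.shape[0]//a.shape[1]))[:300].shape[0]]])[:,:,::-1])
E
```

```text
t: 7.85
eef_pos: [0.4667, -0.2833, 0.1531]
ee_rot: [[-0.001, 1.0, 0.002], [0.427, -0.001, 0.904], [0.904, 0.002, -0.427]]
wrist_force: [0.7, 0.9, -0.2]
gripper_width: 0.409
finger_force: 30.0
[ 60.0936  47.6258 -16.5525  75.44   -31.0742 106.8274  47.7921] [[-0.0013  1.      0.002 ]
 [ 0.4274 -0.0012  0.9041]
 [ 0.9041  0.002  -0.4274]]
[162 155]
```

View pics/s3.png

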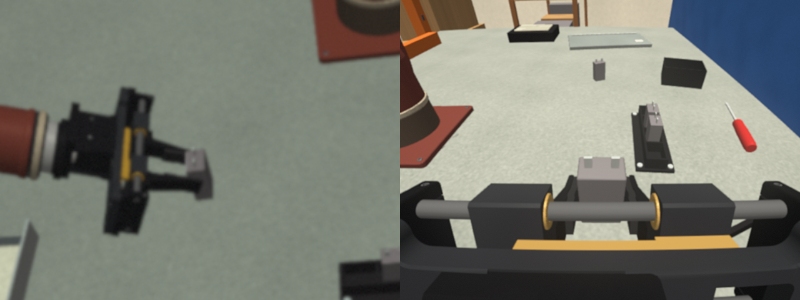

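The view shows the cap held upright with its terminals on top. I lower it to the bench.

```bash
python3 -m creep '[[[-0.0253,0,0.012,0,0,0,1],[-0.0253,0,0.012,0,0,0,1],[-0.0253,0,0.012,0,0,0,1],[-0.0253,0,0.012,0,0,0,1],[0,0,0,0,0,0,1],[0,0,0,0,0,0,1]]]'; python3 -c "
from h import *
s=status.read_state();print(s['qpos'],s['eef_pos'],s['wrist_force'],s['ee_rot'])"
```

```text
t: 8.7
eef_pos: [0.4659, -0.2834, 0.0399]
ee_rot: [[0.001, 1.0, 0.003], [0.423, -0.003, 0.906], [0.906, 0.0, -0.423]]
wrist_force: [0.1, -0.7, -0.5]
gripper_width: 0.407
finger_force: 30.0
[ 59.48495691  55.95985959 -15.38370212  75.57989132 -28.46375687
 100.43732836  52.91948472] [ 0.46586587 -0.28338739  0.03992308] [ 0.05928714 -0.67014221 -0.46741365] [[ 1.18400151e-03  9.99995599e-01  2.72016867e-03]
 [ 4.22774340e-01 -2.96567733e-03  9.06230138e-01]
 [ 9.06234217e-01  7.70396633e-05 -4.22775991e-01]]
```

```bash
python3 -m creep '[[[-0.0036,0,0.0017,0,0,0,1],[0,0,0,0,0,0,1],[0,0,0,0,0,0,1]]]'; python3 -m creep '[[[-0.0014,0,0.0006,0,0,0,1],[0,0,0,0,0,0,1]]]';  python3 -m creep '[[[-0.0009,0,0.0004,0,0,0,1],[0,0,0,0,0,0,1]]]'
```

```text
t: 9.07
eef_pos: [0.4658, -0.2835, 0.0361]
ee_rot: [[0.001, 1.0, 0.003], [0.423, -0.003, 0.906], [0.906, 0.0, -0.423]]
wrist_force: [-0.4, -0.0, -0.9]
gripper_width: 0.412
finger_force: 30.0
t: 9.32
eef_pos: [0.4657, -0.2834, 0.0342]
ee_rot: [[0.001, 1.0, 0.003], [0.423, -0.003, 0.906], [0.906, -0.0, -0.423]]
wrist_force: [-0.8, 1.0, -0.4]
gripper_width: 0.41
finger_force: 30.0
t: 9.57
eef_pos: [0.4657, -0.2834, 0.0339]
ee_rot: [[0.001, 1.0, 0.003], [0.422, -0.003, 0.906], [0.906, 0.0, -0.422]]
wrist_force: [-1.4, -0.1, 4.4]
gripper_width: 0.409
finger_force: 30.0
```

```bash
python3 -m creep '[[[0,0,0,0,0,0,-1],[0,0,0,0,0,0,-1],[0,0,0,0,0,0,-1],[0,0,0,0,0,0,-1],[0,0,-0.01,0,0,0,-1],[0,0,-0.03,0,0,0,-1],[0,0,-0.04,0,0,0,-1],[0,0,-0.04,0,0,0,-1],[0,0,-0.03,0,0,0,-1],[0,0,0,0,0,0,-1]]]'; python3 - <<'E'
from h import *
s=status.read_state();print(s['qpos'])
for n in ['scene','top']:
    p=cam(n,n+'4.png')
    for x in viewer.place_of(p,'cap_standing'): print(n,x['centre'],x['score'],ray(p,[x['centre']],0)[0])
q=cam('wrist','w4.png')
E
```

```text
t: 10.82
eef_pos: [0.4648, -0.422, 0.0972]
ee_rot: [[0.002, 1.0, 0.005], [0.426, -0.005, 0.905], [0.905, 0.001, -0.426]]
wrist_force: [0.0, -0.1, -0.5]
gripper_width: 1.0
finger_force: 0.0
[ 61.67486787  63.90167826 -13.51512561  51.13541169 -27.8344727
 117.45894509  48.40185127]
scene [455.1, 166.6] 0.65 [0.45418573 0.30336814 0.        ]
top [176.9, 305.7] 0.79 [0.45412769 0.31948067 0.        ]
```

View pics/w4.png

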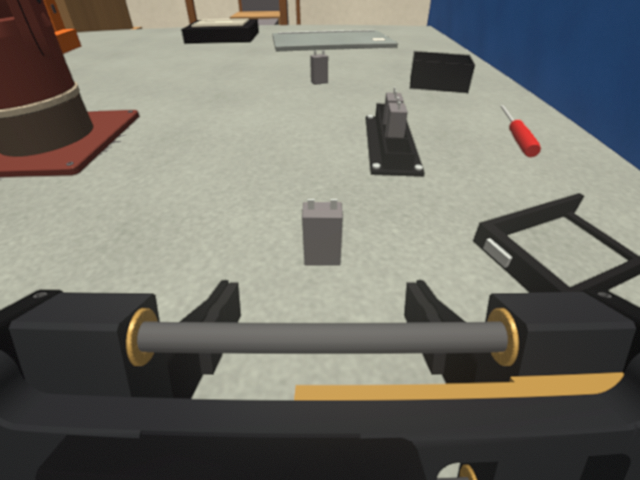

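The wrist view shows the cap standing on the bench, terminals up, at (322, 235), released. I go above it with the tool vertical and turned 90°.

```bash
python3 -m creep '[[[0,0,0,0,-0.162,0,-1],[0,0,0,0,-0.162,0,-1],[0,0,0,0,-0.162,0,-1],[0,0,0,0,-0.162,0,-1],[0,0,0,0,-0.162,0,-1],[0,0,0,0,-0.162,0,-1],[0,0,0,0,-0.162,0,-1],[0.045,0,-0.035,0,0,0,-1],[0.045,0,-0.035,0,0,0,-1],[0.045,0,-0.035,0,0,0,-1],[0,0,0,0,0,0.1745,-1],[0,0,0,0,0,0.1745,-1],[0,0,0,0,0,0.1745,-1],[0,0,0,0,0,0.1745,-1],[0,0,0,0,0,0.1745,-1],[0,0,0,0,0,0.1745,-1],[0,0,0,0,0,0.1745,-1],[0,0,0,0,0,0.1745,-1],[0,0,0,0,0,0.1745,-1],[0,0,0,0,0,0,-1]]]'
cat > m.py <<'E'
from h import *
import sys
# stand cap: contour of the top face is hard; fit full silhouette of box (yaw,x,y) by IoU
from scipy.optimize import minimize
def mask(p,x,y,a,z0=0):
    c,s=np.cos(a),np.sin(a); R=np.array([[c,-s],[s,c]])
    m=np.zeros((480,640),np.uint8)
    def hull(b,za,zb):
        P=np.array([[*(R@[u,v]+[x,y]),z] for u in b[0] for v in b[1] for z in (za,zb)])
        cv2.fillConvexPoly(m,cv2.convexHull(np.round(proj(p,P)*16).astype(np.int32)),1,shift=4)
    hull(((-.012,.012),(-.018,.018)),z0,z0+.06)
    for t in(-.01,.01): hull(((-.001,.001),(t-.003,t+.003)),z0+.06,z0+.07)
    return m.astype(bool)
def fit(p,reg,x,y,a,z0=0):
    f=lambda v:-(mask(p,*v,z0)&reg).sum()/(mask(p,*v,z0)|reg).sum()
    r=min((minimize(f,[x,y,b],method='Nelder-Mead',options=dict(initial_simplex=[[x,y,b],[x+.006,y,b],[x,y+.006,b],[x,y,b+.2]],maxiter=150)) for b in np.atleast_1d(a)),key=lambda r:r.fun)
    return np.round(r.x,4),round(-r.fun,3)
E
python3 - <<'E'
from m import *
s=status.read_state();print(s['qpos'])
p=cam('wrist','w5.png')
for x in viewer.outline_of(p,'cap_standing'): print(x['rect'],round(x['score'],2)); print(fit(p,x['region'],.4655,-.2856,[1.5,1.65]))
p=cam('top')
for x in viewer.outline_of(p,'cap_standing'): 
  c=ray(p,[np.mean(np.argwhere(x['region'])[:,::-1],0)],.03)[0]; print(x['rect'],round(x['score'],2),c)
  if x['score']>.4: print(fit(p,x['region'],c[0],c[1],[0,.5,1,1.57,2.1,2.6]))
E
```

```text
t: 13.58
eef_pos: [0.4654, -0.2836, 0.2016]
ee_rot: [[1.0, -0.001, -0.0], [-0.001, -1.0, 0.0], [-0.0, -0.0, -1.0]]
wrist_force: [0.0, 0.9, -0.7]
gripper_width: 1.004
finger_force: 0.0
[ 30.30286409   7.91218901  -3.9709407  100.16257475   0.56985651
  71.97265077 -63.85210874]
```

```bash
python3 - <<'E'
from m import *
p=cam('wrist','w6.png')
for q in ['cap_standing','cap_fallen','loaded_a']:
  for x in viewer.outline_of(p,q): print(q,x['rect'],round(x['score'],2),fit(p,x['region'],.4655,-.2856,[1.5,1.65]))
E
```

```text
cap_standing [0.0, 80.3, 170.7, 158.5] 0.33 (array([ 0.4655, -0.2856,  1.5   ]), np.float64(-0.0))
cap_fallen [311.7, 202.3, 334.9, 247.4] 0.69 (array([ 0.466 , -0.2854,  1.5622]), np.float64(0.921))
loaded_a [23.5, 99.9, 95.1, 132.6] 0.88 (array([ 0.4655, -0.2856,  1.5   ]), np.float64(-0.0))
loaded_a [2.3, 98.2, 29.7, 128.1] 0.86 (array([ 0.4655, -0.2856,  1.5   ]), np.float64(-0.0))
loaded_a [275.4, 0.1, 409.4, 58.8] 0.36 (array([ 0.4655, -0.2856,  1.5   ]), np.float64(-0.0))
```

View pics/w5.png

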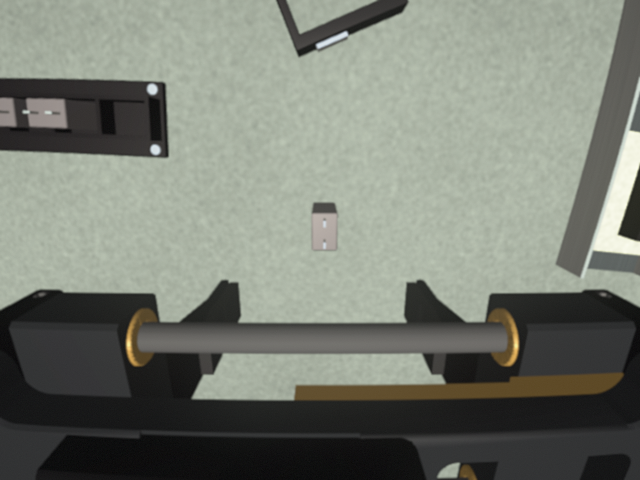

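The cap stands at (324, 228) in the wrist view. The fit gives (0.466, −0.285), yaw 90°, so I grasp it from above across its 24 mm side.

```bash
python3 -m creep '[[[0.0006,0.0018,0.04,0,0,0,-1],[0,0,0.045,0,0,0,-1],[0,0,0.045,0,0,0,-1],[0,0,0.03,0,0,0,-1],[0,0,0.0115,0,0,0,-1],[0,0,0,0,0,0,-1],[0,0,0,0,0,0,1],[0,0,0,0,0,0,1],[0,0,0,0,0,0,1],[0,0,0,0,0,0,1],[0,0,0,0,0,0,1],[0,0,0,0,0,0,1],[0,0,0,0,0,0,1],[0,0,0,0,0,0,1],[0,0,0,0,0,0,1],[0,0,0,0,0,0,1]]]' 30
python3 - <<'E'
from h import *
# carrier pose while top view is reasonably free: corners/outline
for n in ['top','scene']:
    p=cam(n)
    for x in viewer.outline_of(p,'carrier'):
        c=max(cv2.findContours(x['region'].astype('uint8'),0,1)[0],key=cv2.contourArea)[:,0,:]
        print(n,x['rect'],x['score'],cv2.minAreaRect(ray(p,c,0.02)[:,:2].astype('float32')))
    for x in viewer.place_of(p,'well_0')+viewer.place_of(p,'carrier'): print(n,x['centre'],round(x['score'],2),ray(p,[x['centre']],.008)[0].round(4))
E
```

```text
t: 15.98
eef_pos: [0.4662, -0.2862, 0.0302]
ee_rot: [[1.0, -0.003, -0.0], [-0.003, -1.0, 0.0], [-0.0, -0.0, -1.0]]
wrist_force: [0.6, 1.1, 0.4]
gripper_width: 0.269
finger_force: 30.0
top [276.6, 241.0, 365.4, 280.4] 0.93 ((0.5720875263214111, -0.02234676480293274), (0.20180992782115936, 0.07549326121807098), 86.40904998779297)
top [292.3, 252.0] 0.92 [0.5852 0.0478 0.008 ]
top [332.4, 255.2] 0.79 [ 0.5789 -0.0472  0.008 ]
top [309.0, 256.3] 0.75 [0.5755 0.0081 0.008 ]
top [350.5, 260.5] 0.65 [ 0.567  -0.0901  0.008 ]
top [321.9, 258.8] 0.65 [ 0.5701 -0.0225  0.008 ]
top [180.6, 305.9] 0.65 [0.454  0.3087 0.008 ]
scene [256.4, 209.7, 364.3, 251.8] 0.95 ((0.5841852426528931, -0.02701505273580551), (0.2020796686410904, 0.08020152151584625), 86.2411117553711)
scene [449.4, 140.5, 470.5, 176.8] 0.49 ((0.4502228796482086, 0.31299328804016113), (0.04508846998214722, 0.09122233837842941), 64.31212615966797)
scene [348.0, 228.0] 0.94 [0.5804 0.0471 0.008 ]
scene [274.1, 235.3] 0.87 [ 0.5755 -0.098   0.008 ]
scene [324.8, 228.4] 0.8 [0.5745 0.0021 0.008 ]
scene [303.2, 230.6] 0.67 [ 0.5732 -0.0404  0.008 ]
scene [309.6, 231.3] 0.87 [ 0.5767 -0.0283  0.008 ]
```

```bash
python3 -m creep '[[[0,0,-0.02,0,0,0,1],[0,0,-0.04,0,0,0,1],[0,0,-0.045,0,0,0,1],[0,0,-0.045,0,0,0,1],[0,0,-0.04,0,0,0,1],[0.0203,-0.038,0,0,0,0,1],[0.0203,-0.038,0,0,0,0,1],[0.0203,-0.038,0,0,0,0,1],[0.0203,-0.038,0,0,0,0,1],[0.0203,-0.038,0,0,0,0,1],[0,0,0,0,0,-0.1676,1],[0,0,0,0,0,-0.1676,1],[0,0,0,0,0,-0.1676,1],[0,0,0,0,0,-0.1676,1],[0,0,0,0,0,-0.1676,1],[0,0,0,0,0,-0.1676,1],[0,0,0,0,0,-0.1676,1],[0,0,0,0,0,-0.1676,1],[0,0,0,0,0,-0.1676,1],[0,0,0,0,0,0,1]]]'
cat >> m.py <<'E'
def cmask(p,x,y,a,caps=(1,2)):
    c,s=np.cos(a),np.sin(a); R=np.array([[c,-s],[s,c]])
    m=np.zeros((480,640),np.uint8)
    for hx,hy,h in((.037,.102,.008),(.02,.098,.032)):
        P=np.array([[*(R@[u,v]+[x,y]),z] for u in(-hx,hx) for v in(-hy,hy) for z in(0,h)])
        cv2.fillConvexPoly(m,cv2.convexHull(np.round(proj(p,P)*16).astype(np.int32)),1,shift=4)
    m=m.astype(bool)
    for i in caps: m|=mask(p,*(R@[0,-.072+.048*i]+[x,y]),a,.008)
    return m
def cfit(p,reg,ign,v0,caps=(1,2)):
    def f(v):
        m=cmask(p,*v,caps); return -(m&reg&~ign).sum()/((m|reg)&~ign).sum()
    v0=np.array(v0); r=minimize(f,v0,method='Nelder-Mead',options=dict(initial_simplex=[v0,v0+[.006,0,0],v0+[0,.006,0],v0+[0,0,.06]],maxiter=150))
    return np.round(r.x,4),round(-r.fun,3)
E
python3 - <<'E'
from m import *
for n in ['wrist','top','scene']:
    p=cam(n,n+'7.png'); reg=np.zeros((480,640),bool)
    for q in ['carrier','loaded_a']:
        for x in viewer.outline_of(p,q):
            print(n,q,np.round(x['rect']),round(x['score'],2))
            if x['score']>.5: reg|=x['region']
    c=cmask(p,.572,-.0235,-.063); near=cv2.dilate(c.astype('uint8'),np.ones((41,41)))>0
    reg&=near
    if n=='wrist': np.save('reg.npy',reg)
    if reg.any(): print(cfit(p,reg,np.zeros_like(reg),[.572,-.0235,-.063]))
    o=p['img'].copy(); o[reg]=o[reg]//2+[0,120,0]; cv2.imwrite(f'pics/o{n}.png',o[:,:,::-1])
E
```

```text
t: 18.88
eef_pos: [0.5682, -0.0965, 0.2202]
ee_rot: [[0.066, 0.998, -0.0], [0.998, -0.066, 0.0], [0.0, -0.0, -1.0]]
wrist_force: [-0.1, -0.3, -1.2]
gripper_width: 0.275
finger_force: 30.0
wrist carrier [287.  43. 363. 244.] 0.85
wrist loaded_a [313. 153. 338. 200.] 0.86
wrist loaded_a [313.  96. 338. 145.] 0.62
(array([ 0.5755, -0.0227, -0.066 ]), np.float64(0.97))
top carrier [278. 240. 339. 274.] 0.67
top loaded_a [325. 252. 335. 263.] 0.71
top loaded_a [300. 251. 320. 261.] 0.51
top loaded_a [278. 240. 341. 277.] 0.42
(array([ 0.574 , -0.0208, -0.0771]), np.float64(0.651))
scene carrier [260. 210. 365. 253.] 0.75
scene loaded_a [313. 207. 332. 230.] 0.88
scene loaded_a [289. 208. 309. 231.] 0.67
(array([ 0.5742, -0.0257, -0.0539]), np.float64(0.936))
```

View pics/owrist.png

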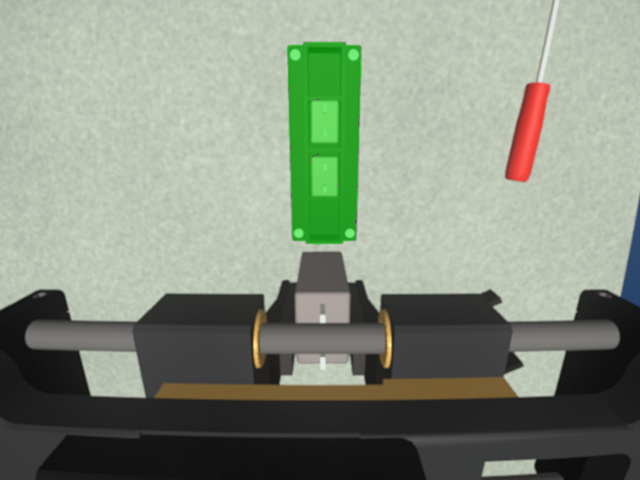

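The held cap is clear and the outline covers the whole carrier (287–363 × 43–244), with wells 1 and 2 full. Well 0 is at about (0.5703, −0.0946). I descend to just above its rim and check.

```bash
python3 -m creep '[[[0.002,0.002,0.03,0,0,0,1],[0,0,0.04,0,0,0,1],[0,0,0.04,0,0,0,1],[0,0,0.03,0,0,0,1],[0,0,0,0,0,0,1],[0,0,0,0,0,0,1]]]'
python3 - <<'E'
from m import *
s=status.read_state(); e=s['eef_pos']; print(s['eef_pos'])
P=[]
a=cam('wrist','w8.png')
c=-.065
p=cam('scene'); u=proj(p,[[.5703,-.0946,.04]])[0].astype(int)
A=cv2.resize(p['img'][u[1]-50:u[1]+50,u[0]-40:u[0]+110],(600,400),interpolation=3)
cv2.imwrite('pics/s8.png',A[:,:,::-1])
E
```

```text
t: 20.08
eef_pos: [0.5713, -0.0946, 0.0816]
ee_rot: [[0.065, 0.998, 0.002], [0.998, -0.065, -0.0], [0.0, 0.002, -1.0]]
wrist_force: [-0.0, 0.8, -0.8]
gripper_width: 0.274
finger_force: 30.0
[ 0.57128186 -0.09459158  0.0816394 ]
```

View pics/w8.png

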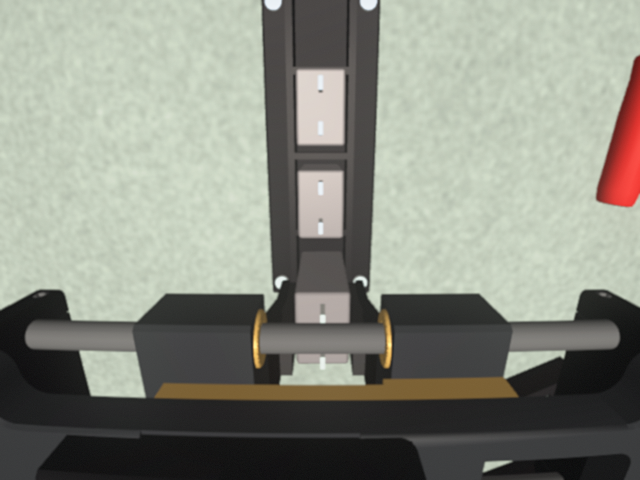

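Held cap (column 322) is in line with the carrier and the loaded caps (column 321). I go down into the well in small steps.

```bash
python3 -m creep '[[[0,-0.0008,0.014,0,0,0,1],[0,0,0,0,0,0,1]]]'; python3 -m creep '[[[0,0,0.008,0,0,0,1],[0,0,0.008,0,0,0,1],[0,0,0.008,0,0,0,1],[0,0,0,0,0,0,1],[0,0,0,0,0,0,1]]]'
```

```text
t: 20.42
eef_pos: [0.5687, -0.0945, 0.0652]
ee_rot: [[0.065, 0.998, -0.002], [0.998, -0.065, 0.0], [0.0, -0.002, -1.0]]
wrist_force: [-0.1, -0.3, -1.3]
gripper_width: 0.278
finger_force: 30.0
t: 21.05
eef_pos: [0.5698, -0.0945, 0.0423]
ee_rot: [[0.065, 0.998, 0.0], [0.998, -0.065, 0.0], [0.0, 0.0, -1.0]]
wrist_force: [-0.2, 0.5, -1.5]
gripper_width: 0.273
finger_force: 30.0
```

```bash
python3 -m creep '[[[0,0,0.0025,0,0,0,1],[0,0,0,0,0,0,1]]]'; python3 -m creep '[[[0,0,0.0012,0,0,0,1],[0,0,0,0,0,0,1]]]'; python3 -m creep '[[[0,0,0.0007,0,0,0,1],[0,0,0,0,0,0,1]]]'
```

```text
t: 21.3
eef_pos: [0.5696, -0.0945, 0.0397]
ee_rot: [[0.065, 0.998, -0.0], [0.998, -0.065, 0.0], [0.0, -0.0, -1.0]]
wrist_force: [-0.2, -0.2, -1.3]
gripper_width: 0.276
finger_force: 30.0
t: 21.55
eef_pos: [0.5696, -0.0945, 0.0385]
ee_rot: [[0.065, 0.998, -0.0], [0.998, -0.065, 0.0], [0.0, -0.0, -1.0]]
wrist_force: [0.3, -0.5, -0.6]
gripper_width: 0.275
finger_force: 30.0
t: 21.8
eef_pos: [0.5697, -0.0945, 0.0382]
ee_rot: [[0.065, 0.998, 0.0], [0.998, -0.065, -0.0], [-0.0, 0.0, -1.0]]
wrist_force: [-1.8, -0.5, 3.8]
gripper_width: 0.271
finger_force: 30.0
```

```bash
python3 -m creep '[[[0,0,0,0,0,0,-1],[0,0,0,0,0,0,-1],[0,0,0,0,0,0,-1],[0,0,0,0,0,0,-1],[0,0,0,0,0,0,-1],[0,0,-0.02,0,0,0,-1],[0,0,-0.045,0,0,0,-1],[0,0,-0.05,0,0,0,-1],[0,0,-0.05,0,0,0,-1],[0.043,-0.0157,0,0,0,0,-1],[0.043,-0.0157,0,0,0,0,-1],[0.043,-0.0157,0,0,0,0,-1],[0.043,-0.0157,0,0,0,0,-1],[0.043,-0.0157,0,0,0,0,-1],[0.043,-0.0157,0,0,0,0,-1],[0.043,-0.0157,0,0,0,0,-1],[0.043,-0.0157,0,0,0,0,-1],[0.043,-0.0157,0,0,0,0,-1],[0,0,0,0,0,0,-1]]]'
python3 - <<'E'
from m import *
s=status.read_state();print(s['qpos'])
for n in ['wrist','scene']:
  p=cam(n,n+'9.png')
  for q in ['cap_standing','cap_fallen','loaded_a']:
    for x in viewer.outline_of(p,q):
      m=np.argwhere(x['region'])
      if not len(m): continue
      c=ray(p,[m.mean(0)[::-1]],.03)[0]
      print(n,q,np.round(x['rect']),round(x['score'],2),c.round(3),end=' ')
      print(fit(p,x['region'],c[0],c[1],np.arange(0,3.1,.4)) if abs(c[1]-.31)<.06 else fit(p,x['region'],c[0],c[1],[-.06],.008))
E
```

```text
t: 24.18
eef_pos: [0.4517, 0.305, 0.2045]
ee_rot: [[0.059, 0.998, 0.001], [0.998, -0.059, 0.002], [0.002, 0.001, -1.0]]
wrist_force: [-0.4, -0.8, 0.1]
gripper_width: 0.999
finger_force: 0.0
[ -3.88185498  10.871843   -38.89946089  98.55314856   7.05146807
  72.9541298  -47.69395727]
wrist cap_standing [311. 200. 351. 243.] 0.58 [0.459 0.309 0.03 ] (array([0.4595, 0.311 , 1.977 ]), np.float64(0.907))
scene cap_standing [447. 142. 472. 174.] 0.68 [0.46  0.309 0.03 ] (array([0.4604, 0.3091, 1.5897]), np.float64(0.85))
scene cap_fallen [262. 204. 283. 236.] 0.73 [ 0.556 -0.097  0.03 ] (array([ 0.5619, -0.0973,  0.0133]), np.float64(0.823))
scene loaded_a [312. 208. 333. 231.] 0.71 [0.565 0.    0.03 ] (array([ 0.5692, -0.0015, -0.0668]), np.float64(0.728))
scene loaded_a [289. 207. 307. 233.] 0.69 [ 0.562 -0.049  0.03 ] (array([ 0.5675, -0.05  , -0.1339]), np.float64(0.794))
```

View pics/wrist9.png

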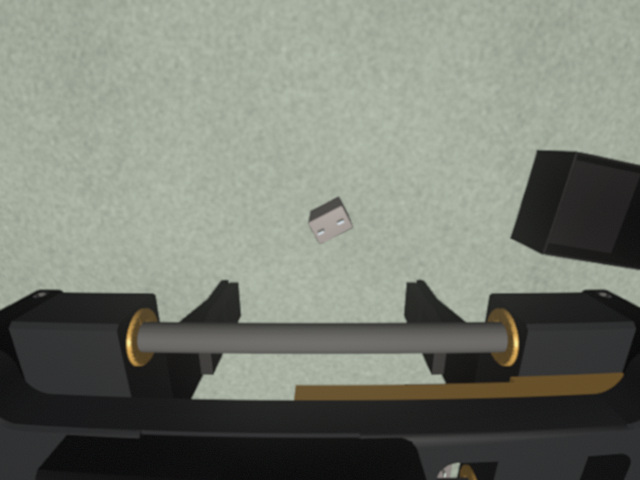

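The wrist view shows the standing cap at (331, 222), its long side running up to the right by about 25°; that matches the fit (0.4595, 0.311, 113°). I centre on it, turn, and look again.

```bash
python3 -m creep '[[[0.0064,0.0074,0,0,0,0,-1],[0,0,0,0,0,0.184,-1],[0,0,0,0,0,0.184,-1],[0,0,0,0,0,0.184,-1],[0,0,0,0,0,0.184,-1],[0,0,0,0,0,0.184,-1],[0,0,0,0,0,0.184,-1],[0,0,0,0,0,0,-1],[0,0,0,0,0,0,-1]]]'
python3 - <<'E'
from m import *
s=status.read_state();print(s['qpos'][6],s['eef_pos'],np.round(s['ee_rot'],4))
p=cam('wrist','w10.png'); e=np.array(s['eef_pos']); R=np.array(s['ee_rot'])
for q in ['cap_standing','cap_fallen']:
    for x in viewer.outline_of(p,q):
      r=fit(p,x['region'],.4595,.311,[1.9,1.977,2.05]); v=r[0]
      print(q,np.round(x['rect']),round(x['score'],2),r,'tool shift',R.T@(np.array([v[0],v[1],.03])-e),'turn z',-(v[2]-np.pi-np.arctan2(R[1,1],R[0,1])))
E
```

```text
t: 25.7
eef_pos: [0.4618, 0.3069, 0.2028]
ee_rot: [[0.919, 0.395, -0.0], [0.395, -0.919, 0.0], [-0.0, -0.0, -1.0]]
wrist_force: [0.1, 0.5, -0.5]
gripper_width: 0.997
finger_force: 0.0
-109.88899039340731 [0.46181694 0.3068842  0.20279892] [[ 9.188e-01  3.948e-01 -1.000e-04]
 [ 3.948e-01 -9.188e-01  1.000e-04]
 [-1.000e-04 -1.000e-04 -1.000e+00]]
cap_standing [304. 205. 332. 250.] 0.96 (array([0.4593, 0.3104, 1.9834]), np.float64(0.92)) tool shift [-0.00090654 -0.00420436  0.17279949] turn z -0.006726798302715498
```

```bash
python3 -m creep '[[[-0.0009,-0.0042,0.04,0,0,0,-1],[0,0,0.045,0,0,0,-1],[0,0,0.045,0,0,0,-1],[0,0,0.03,0,0,0,-1],[0,0,0.0125,0,0,0,-1],[0,0,0,0,0,0,-1],[0,0,0,0,0,0,1],[0,0,0,0,0,0,1],[0,0,0,0,0,0,1],[0,0,0,0,0,0,1],[0,0,0,0,0,0,1],[0,0,0,0,0,0,1],[0,0,0,0,0,0,1],[0,0,0,0,0,0,1],[0,0,0,0,0,0,1],[0,0,0,0,0,0,1]]]' 30
```

```text
t: 27.85
eef_pos: [0.4591, 0.3103, 0.0303]
ee_rot: [[0.92, 0.391, -0.0], [0.391, -0.92, 0.0], [-0.0, -0.0, -1.0]]
wrist_force: [-0.2, -0.3, -0.3]
gripper_width: 0.276
finger_force: 30.0
```

```bash
python3 -m creep '[[[0,0,-0.02,0,0,0,1],[0,0,-0.04,0,0,0,1],[0,0,-0.045,0,0,0,1],[0,0,-0.045,0,0,0,1],[0,0,-0.03,0,0,0,1],[0.0013,0.0411,0,0,0,0,1],[0.0013,0.0411,0,0,0,0,1],[0.0013,0.0411,0,0,0,0,1],[0.0013,0.0411,0,0,0,0,1],[0.0013,0.0411,0,0,0,0,1],[0.0013,0.0411,0,0,0,0,1],[0.0013,0.0411,0,0,0,0,1],[0,0,0,0,0,-0.1839,1],[0,0,0,0,0,-0.1839,1],[0,0,0,0,0,-0.1839,1],[0,0,0,0,0,-0.1839,1],[0,0,0,0,0,-0.1839,1],[0,0,0,0,0,-0.1839,1],[0,0,0,0,0,0,1],[0,0,0,0,0,0,1]]]'
python3 - <<'E'
from m import *
s=status.read_state(); e=np.array(s['eef_pos']); R=np.array(s['ee_rot'])
for y in (-3.75,): print('tool shift',R.T@(np.array([.5797,.049,.075])-e),'turn z',-(np.radians(y)-np.arctan2(R[1,1],R[0,1])))
p=cam('scene'); reg=np.zeros((480,640),bool)
for q in ['carrier','loaded_a','cap_fallen']:
    for x in viewer.outline_of(p,q):
        print(q,np.round(x['rect']),round(x['score'],2)); reg|=x['region']&(x['score']>.5)
print(cfit(p,reg,np.zeros_like(reg),[.575,-.0228,-.065],(0,1,2)))
E
```

```text
t: 30.35
eef_pos: [0.5801, 0.0491, 0.2111]
ee_rot: [[0.07, 0.998, 0.001], [0.998, -0.07, 0.0], [0.0, 0.001, -1.0]]
wrist_force: [-0.0, -0.2, -1.2]
gripper_width: 0.276
finger_force: 30.0
tool shift [-1.14660345e-04 -4.44441835e-04  1.36117569e-01] turn z -0.004432258149762808
carrier [256. 210. 363. 252.] 0.9
carrier [304. 325. 414. 336.] 0.58
loaded_a [315. 206. 333. 230.] 0.86
loaded_a [288. 209. 309. 232.] 0.63
cap_fallen [263. 207. 281. 236.] 0.8
(array([ 0.5745, -0.0247, -0.0565]), np.float64(0.754))
```

```bash
python3 -m creep '[[[0,-0.0004,0.03,0,0,-0.0044,1],[0,0,0.04,0,0,0,1],[0,0,0.04,0,0,0,1],[0,0,0.021,0,0,0,1],[0,0,0,0,0,0,1],[0,0,0,0,0,0,1]]]'
python3 -m creep '[[[0,0,0.014,0,0,0,1],[0,0,0,0,0,0,1]]]'; python3 -m creep '[[[0,0,0.008,0,0,0,1],[0,0,0,0,0,0,1]]]'
```

```text
t: 31.3
eef_pos: [0.5803, 0.0493, 0.0805]
ee_rot: [[0.062, 0.998, 0.001], [0.998, -0.062, 0.0], [0.0, 0.001, -1.0]]
wrist_force: [0.1, 0.4, -0.1]
gripper_width: 0.274
finger_force: 30.0
t: 31.55
eef_pos: [0.579, 0.0488, 0.0646]
ee_rot: [[0.061, 0.998, -0.001], [0.998, -0.061, -0.0], [-0.0, -0.001, -1.0]]
wrist_force: [-0.6, 0.5, -1.0]
gripper_width: 0.269
finger_force: 30.0
t: 31.8
eef_pos: [0.5792, 0.049, 0.0567]
ee_rot: [[0.061, 0.998, -0.001], [0.998, -0.061, 0.0], [-0.0, -0.001, -1.0]]
wrist_force: [0.6, -0.0, -0.5]
gripper_width: 0.274
finger_force: 30.0
```

In the well without contact; I lower it the rest of the way.

```bash
python3 -m creep '[[[0,0,0.008,0,0,0,1],[0,0,0.008,0,0,0,1],[0,0,0,0,0,0,1],[0,0,0,0,0,0,1]]]'; python3 -m creep '[[[0,0,0.0018,0,0,0,1],[0,0,0,0,0,0,1]]]'; python3 -m creep '[[[0,0,0.0007,0,0,0,1],[0,0,0,0,0,0,1]]]'
```

```text
t: 32.3
eef_pos: [0.5797, 0.0491, 0.0414]
ee_rot: [[0.061, 0.998, -0.0], [0.998, -0.061, 0.0], [0.0, -0.0, -1.0]]
wrist_force: [0.3, 0.7, -0.8]
gripper_width: 0.277
finger_force: 30.0
t: 32.55
eef_pos: [0.5796, 0.049, 0.0396]
ee_rot: [[0.061, 0.998, 0.0], [0.998, -0.061, 0.0], [0.0, 0.0, -1.0]]
wrist_force: [-0.0, 0.9, -1.2]
gripper_width: 0.274
finger_force: 30.0
t: 32.8
eef_pos: [0.5796, 0.049, 0.0389]
ee_rot: [[0.061, 0.998, -0.0], [0.998, -0.061, 0.0], [0.0, -0.0, -1.0]]
wrist_force: [-0.1, -1.0, -0.1]
gripper_width: 0.273
finger_force: 30.0
```

```bash
python3 -m creep '[[[0,0,0.0007,0,0,0,1],[0,0,0,0,0,0,1]]]'; python3 -m creep '[[[0,0,0.0003,0,0,0,1],[0,0,0,0,0,0,1]]]'
```

```text
t: 33.05
eef_pos: [0.5797, 0.0491, 0.0383]
ee_rot: [[0.061, 0.998, 0.0], [0.998, -0.061, 0.0], [0.0, 0.0, -1.0]]
wrist_force: [-0.8, 0.1, 1.6]
gripper_width: 0.272
finger_force: 30.0
t: 33.3
eef_pos: [0.5797, 0.0491, 0.0383]
ee_rot: [[0.061, 0.998, 0.0], [0.998, -0.061, -0.0], [-0.0, 0.0, -1.0]]
wrist_force: [-2.1, -0.7, 5.2]
gripper_width: 0.274
finger_force: 30.0
```

Seated on the well floor. I release, retreat, and back off along −y to look.

```bash
python3 -m creep '[[[0,0,0,0,0,0,-1],[0,0,0,0,0,0,-1],[0,0,0,0,0,0,-1],[0,0,0,0,0,0,-1],[0,0,0,0,0,0,-1],[0,0,-0.02,0,0,0,-1],[0,0,-0.045,0,0,0,-1],[0,0,-0.05,0,0,0,-1],[0,0,-0.05,0,0,0,-1],[-0.04,0,0,0,0,0,-1],[-0.04,0,0,0,0,0,-1],[-0.04,0,0,0,0,0,-1],[-0.04,0,0,0,0,0,-1],[-0.04,0,0,0,0,0,-1],[0,0,0,0,0,0,-1],[0,0,0,0,0,0,-1]]]'
python3 - <<'E'
from h import *
a=cam('wrist')['img']; b=cam('scene')['img'][130:290,200:400]
cv2.imwrite('pics/final.png',np.hstack([cv2.resize(a,(400,300)),cv2.resize(b,(400,320),interpolation=3)[:300]])[:,:,::-1])
E
```

```text
t: 35.3
eef_pos: [0.5676, -0.1498, 0.2039]
ee_rot: [[0.061, 0.998, 0.001], [0.998, -0.061, 0.0], [0.0, 0.001, -1.0]]
wrist_force: [-0.2, 1.2, -0.5]
gripper_width: 1.001
finger_force: 0.0
```

View pics/final.png

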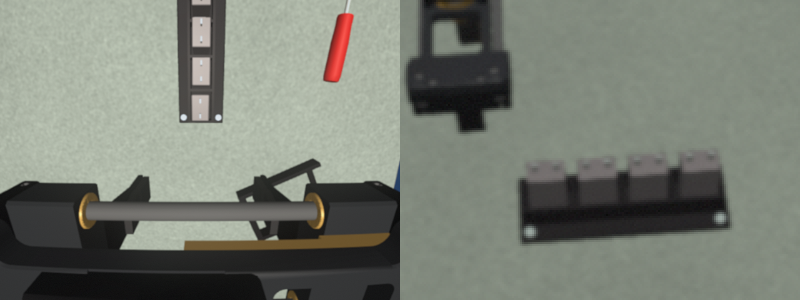

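The last picture shows all four caps upright in the wells at one height. They are at (201, 107), (201, 70) and (201, 32) in the wrist half, and in a row at y≈165 in the scene half. The gripper is clear.

```bash
python3 -c "
from h import *
print(order.hand_in())"
```

```text
the job is handed in; nothing more can be done
None
```

I stood the fallen capacitor up on the bench, let go and regrasped it; both loose capacitors are now upright in the two empty wells, terminals up, and I handed the job in at about 35 s of the 72 s limit.

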